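Clamp a plaster mould in the pottery's screw press

TASK

Two small screw presses stand on the pottery bench; only one has a plaster mould in it. By the crank on that press, wind it down (clockwise seen from above) until its round pad just meets the top of the mould, then add a further quarter turn, not appreciably more or the plaster cracks, and let go of the crank.

Things in the scene. Friction and masses are not known exactly. Their poses are not given: they have to be found in the camera images.
- crank (a joint): Crank of the press with the mould, rad. 0 = pad fully up; grows clockwise seen from above; stops at 0 and 6; starts between 0 and 1.2. Lowers the pad 40 mm a turn (6.37 mm per rad) until it meets the mould; then a spring above the pad takes up further turning. The crank keeps its height and stays where it is left. Turning takes about 3 N at the knob, up to 5 N with the spring pressed.
- crank_knob (a point): Middle of the upright wooden knob on that crank: round, 22 mm across, 44 mm tall, spins freely on its pin. Its middle is 252 mm above the bench, its top 270 mm, the steel crank arm's top under it 226 mm. It travels a level circle of radius 60 mm about the upright screw axis.
- pad_face (a point): Centre of the underside of that press's round steel pad (70 mm across), on the screw axis: its x, y are the centre of the crank's circle. Above it are a grey crosshead (60 x 200 mm, top 200 mm above the bench) on two columns and the crank; below, a base plate 170 x 200 x 25 mm. The other press is alike but empty.
- mould_top (a point): Centre of the top face of the closed two-part plaster mould in that press, an off-white block 120 x 90 x 60 mm standing on the base plate, its top 85 mm above the bench. It lies centred under the pad within 10 mm. The pad touches it when pad_face has come down to this height.
Not all that is in view belongs to the job. What is shaped like the part that bears mould_top but red is not meant.

How it is judged:
By the outcome, as a careful person would: the job done as asked, in the order asked, and still so for the second after the job is handed in, with the robot touching nothing.
It also fails if it takes over 40 s, if anything falls off the work surface, if the arm or the gripper's body presses on something with over 40 N, if the wrist force passes 120 N, or if a joint passes its speed limit or range.

ROBOT

A 6-joint arm with a two-finger parallel gripper is mounted at the origin on the work surface. World frame = base frame: x ahead of the robot, y to its left, z up, the work surface at z = 0. Lengths are in m, angles in rad, forces in N, time in s.
With the tool pointing down it reaches from about 0.35 to 0.775 m from the base axis. Payload 5.5 kg.
Tool frame: the origin (TCP) lies on the centre line of the jaws, within the pads' length; the fingertips stand 8 mm ahead of it and the grasp point (between the pads) lies 11 mm behind it; z points along the fingers, y is the direction in which the jaws open and shut (so a half turn about z gives the same grasp; the last joint's range is limited). The gripper opens to 85 mm and grips with 20 to 120 N. Pads are 22 mm wide; open, the fingers measure 114 mm over their backs; the gripper's body (76 mm by 85 mm) begins 54 mm behind the grasp point. The pads swing forward as they close: fully open they stand 13 mm farther back than shut.
Start: joints at [-1.338, 0.313, 0.046, 1.304, 0, 1.431], TCP at [0.209, -0.536, 0.205] pointing down, gripper open.
Joint ranges: [-2.76, 2.76], [-0.86, 1.69], [-1.03, 1.26], [-2.2, 2.34], [-1.47, 1.5], [-3.14, 3.14]. Speed limits (rad/s): [2.57, 2.57, 3.14, 3.14, 3.14, 3.14].

INTERFACE

Orientations are given as a unit quaternion [w, x, y, z].
In Python, from workcell import env gives the robot as it stands. The module is installed in compiled form; this text tells all that it offers.
- The arm moves only by the tool play_rows, never from a script. Its argument "steps" is a list of rows, each an object with "claw": the closure in counts, from 0 (fully open) to 255 (shut); "dp": the shift along the tool's x, y, z in m, a list of three; "angular": the turn, a rotation vector about the tool's x, y, z in degrees, a list of three. In form: [{"claw": claw, "dp": [dx, dy, dz], "angular": [wx, wy, wz]}, ...]. A call has exactly 8 rows; each row shifts and turns the commanded pose from where the row before left it, along the tool's axes as they then stand; what a row does not reach is not made up. A row lasts 1/12 s, in which the tool goes at most 41.7 mm and 7.16 degrees, less where a joint would pass 70% of its speed; a pose out of reach is approached as far as the arm can. A call is refused whole if a number of a shift passes 0.0417 or a number of a turn 7.16, either way. A call with a gripper value outside its range is refused whole. The fingers move at their own pace and stop on an object; "force" is the grip in N (left out, the last holds). Time passes only in rows, so rows that do not move let the fingers close, or fill a call up. It gives the time, the measured TCP pose, the force and the opening at its end, in the units of the state.
- env.get_state(): the state, without advancing time (a new reading comes with each control period).
- env.read_camera(name): name is "scene" or "top"; returns (picture, depth): 420x560x3 uint8, red, green, blue; 420x560 float32, m along the optical axis (not along the pixel's ray), 0 where there is no reading.
- env.calibration(name): a dict with "fx", "fy", "cx", "cy" (pixels), "world_from_camera" (4x4, takes a point from camera to world coordinates). Camera axes: x right, y down, z forward; pixel columns grow to the right and rows downward; lengths in m; the calibration is good to about 2 mm. A picture is of the moment at which its call begins. calibration takes no time and is no camera call.
- env.hand_in(): hands the job in, once; it reports no verdict.
The state is a dict: "clock": time; "joint_pos": joint angles; "qvel": joint speeds; "tau": joint torques, N m; "tcp_pos": TCP position; "orientation": TCP orientation; "wrist_force": force on the tool from outside, world axes, zero at the start; "ft_torque": the same for the moment, N m; "finger_gap": finger opening in m.
Only numpy, scipy, OpenCV 4.12 (cv2) and the standard library are available. Lean on these libraries where they do the work, as an engineer would, in place of code of your own. Each camera call takes 0.05 s, during which the arm holds its last target. There are 200 camera calls.

## Working session

There is one attempt and no reset: what is moved stays moved. The work goes in short steps, Python scripts to look and compute and a tool call to move; the robot and the scene stay as the last step left them, time stands still between calls to the robot, and variables do not carry over. Pictures are saved under pics/ and viewed, about 8 in all and at most 12, crops included, and the job is handed in when it is done.

Besides the shell and the picture viewer there is one more tool, called after "Emit:" as name(argument=value, ...), one argument or row to a line, values as JSON. play_rows: Moves the arm, as the interface text tells. Its arguments: {"type":"object","properties":{"steps":{"type":"array","items":{"type":"object","properties":{"claw":{"type":"number"},"dp":{"type":"array","items":{"type":"number"}},"angular":{"type":"array","items":{"type":"number"}}}}},"force":{"type":"number"}},"required":["steps"]}

```bash
mkdir -p pics
cat > h.py <<'E'
import numpy as np,cv2
from workcell import env
def grab(n,f):
    im,d=env.read_camera(n); cv2.imwrite(f'pics/{f}.png',im[:,:,::-1]); np.save(f'pics/{f}.npy',d); return im,d
def ray(n,u,v,z):
    c=env.calibration(n);T=np.array(c['world_from_camera'])
    r=T[:3,:3]@np.array([(u-c['cx'])/c['fx'],(v-c['cy'])/c['fy'],1]);o=T[:3,3]
    return o+r*(z-o[2])/r[2]
def pt(n,u,v,d):
    c=env.calibration(n);T=np.array(c['world_from_camera'])
    return T[:3,:3]@(np.array([(u-c['cx'])/c['fx'],(v-c['cy'])/c['fy'],1])*d)+T[:3,3]
E
python3 - <<'E'
from h import *
a,_=grab('scene','s0');b,_=grab('top','t0')
for n in('scene','top'):print(n,env.calibration(n))
print(env.get_state())
E
```

```text
scene {'fx': 448.5673862622263, 'fy': 448.5673862622263, 'cx': 283.2865752856964, 'cy': 211.4439056385627, 'world_from_camera': array([[ 0.53738946,  0.6130353 , -0.57913754,  1.06459519],
       [ 0.84331617, -0.38614006,  0.37378294, -0.48120494],
       [ 0.00551393, -0.68926307, -0.72449018,  0.90754938],
       [ 0.        ,  0.        ,  0.        ,  1.        ]])}
top {'fx': 404.9252201184671, 'fy': 404.9252201184671, 'cx': 278.1100478065705, 'cy': 212.1797650558319, 'world_from_camera': array([[-0.01890721, -0.99401754,  0.10757155,  0.36268544],
       [-0.99975989,  0.01998823,  0.00897985, -0.10835667],
       [-0.01107629, -0.10737593, -0.99415679,  1.07914866],
       [ 0.        ,  0.        ,  0.        ,  1.        ]])}
{'clock': 0.1, 'joint_pos': array([-1.33757380e+00,  3.13933383e-01,  4.51101602e-02,  1.30363453e+00,
       -9.28414152e-06,  1.43121628e+00]), 'qvel': array([-0.00068676, -0.00115592,  0.00261051,  0.00034962, -0.00022705,
       -0.00029544]), 'tau': array([ 2.79649605e-03, -4.81724060e+01,  2.99245477e+01,  1.27486687e-02,
       -1.31323741e-04,  6.64520854e-06]), 'tcp_pos': array([ 0.20931156, -0.53500796,  0.20450069]), 'orientation': array([-8.29583820e-04,  9.82677184e-01,  1.85323667e-01, -4.35177114e-05]), 'wrist_force': array([-0.29135007, -0.24160684,  0.66963518]), 'ft_torque': array([-0.03534418,  0.00554369,  0.02627766]), 'finger_gap': 0.08507809443978276}
```

View pics/s0.png

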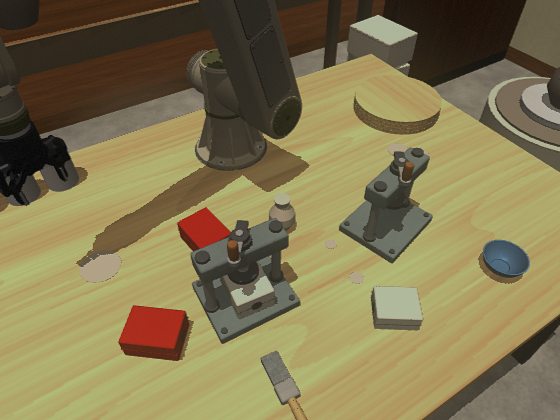

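View pics/t0.png

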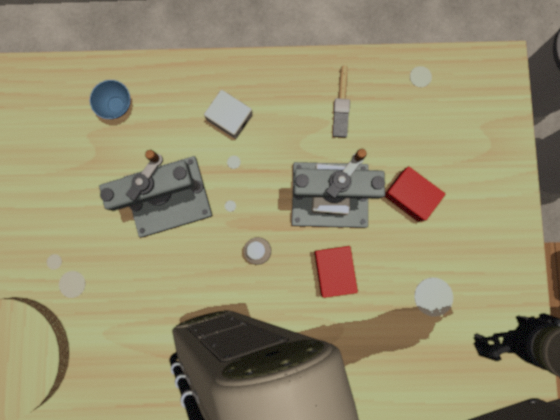

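The scene view shows two presses. The one at (245,285) has an off-white block under its pad and the one at (385,205) is empty. In the top view they are at (338,185) and (155,190). The decoys are red blocks at (155,330) and (205,230), and a loose off-white block at (397,307). I'll confirm with a crop.

Run:
```python
from h import *
a=cv2.imread('pics/s0.png');b=cv2.imread('pics/t0.png')
A=cv2.resize(a[210:340,180:310],(560,560),interpolation=cv2.INTER_CUBIC)[:,:400]
A=cv2.resize(a[210:340,180:305],None,fx=3.2,fy=3.2,interpolation=cv2.INTER_CUBIC)
B=cv2.resize(b[140:235,280:400],None,fx=3.2,fy=3.2,interpolation=cv2.INTER_CUBIC)
C=np.zeros((416,800,3),np.uint8);C[:,:400]=A;C[:B.shape[0],410:410+384]=B
cv2.imwrite('pics/c0.png',C)
# knob: orange-brown blobs
for n,im in(('scene',a),('top',b)):
    h=cv2.cvtColor(im,cv2.COLOR_BGR2HSV)
    m=cv2.inRange(h,(5,130,40),(14,255,200))
    k,l,s,c=cv2.connectedComponentsWithStats(m)
    for i in range(1,k):
        if 25<s[i,4]<600: print(n,s[i],c[i],ray(n,*c[i],.252).round(3),ray(n,*c[i],.27).round(3))
```

```text
scene [339   0  20  31 431] [347.69837587  12.99071926] [-0.146  0.561  0.252] [-0.113  0.532  0.27 ]
scene [371   0  15  16 181] [377.97237569   7.02762431] [-0.129  0.685  0.252] [-0.096  0.653  0.27 ]
scene [505  46  51  31 399] [529.47619048  62.2556391 ] [0.415 0.804 0.252] [0.432 0.769 0.27 ]
scene [406 162   8   6  34] [409.26470588 164.23529412] [0.568 0.175 0.252] [0.582 0.157 0.27 ]
scene [178 226  22  25 177] [187.34463277 239.25988701] [ 0.505 -0.337  0.252] [ 0.52  -0.341  0.27 ]
scene [227 240  11  19 104] [231.625 246.625] [ 0.566 -0.274  0.252] [ 0.579 -0.28   0.27 ]
top [355 149  11  11  73] [360.1369863  154.15068493] [ 0.57  -0.274  0.252] [ 0.566 -0.27   0.27 ]
top [146 151  12  10  84] [151.5        155.53571429] [0.577 0.162 0.252] [0.572 0.156 0.27 ]
top [386 167  22  25  34] [395.23529412 179.47058824] [ 0.515 -0.344  0.252] [ 0.512 -0.339  0.27 ]
top [434 185  11  24  26] [439.26923077 195.88461538] [ 0.479 -0.433  0.252] [ 0.477 -0.426  0.27 ]
top [385 197  33  24  59] [400.28813559 208.15254237] [ 0.455 -0.351  0.252] [ 0.453 -0.346  0.27 ]
top [315 256   8  41  44] [317.72727273 275.97727273] [ 0.321 -0.178  0.252] [ 0.322 -0.177  0.27 ]
```

View pics/c0.png

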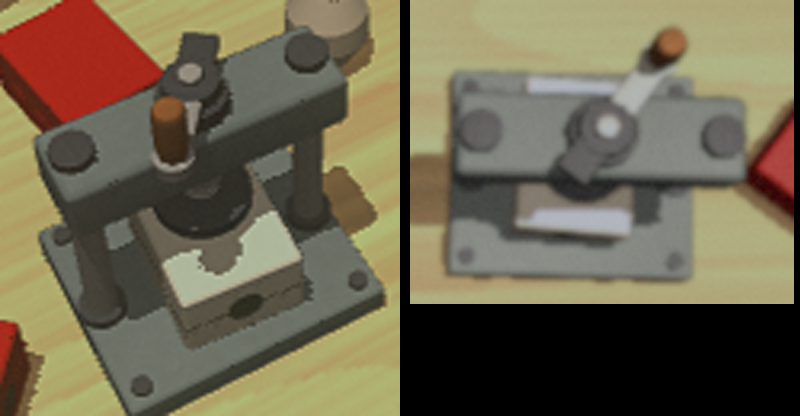

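The crop confirms it: the left press in the scene view holds the off-white mould under its pad. Its knob is at about (0.567,-0.273). Next I need the screw axis, the pad height and the hub height.

Run:
```python
from h import *
P=lambda v:np.round(v,4)
for z in(.2,.205,.21):
  for n,p,q in(('top',(301.9,180.6),(377.8,182.2)),('scene',(202.5,256.9),(275.9,226.6))):
    a,b=ray(n,*p,z),ray(n,*q,z);print(z,n,P(a),P(b),P((a+b)/2),np.linalg.norm(a-b).round(3))
ds,dt=np.load('pics/s0.npy'),np.load('pics/t0.npy')
for n,d,L in(('top',dt,[(302,181),(378,182),(342,179),(360,154),(349,168),(325,182),(335,210)]),('scene',ds,[(202,257),(276,227),(239,233),(231,241),(220,258),(250,288),(262,290),(228,274),(240,276),(252,275),(257,268)])):
  for u,v in L: print(n,u,v,P(pt(n,u,v,np.median(d[v-1:v+2,u-1:u+2]))))
# column through pad in scene: z profile
for u in (236,244,252):
  print(u,[(v,*P(pt('scene',u,v,ds[v,u]))) for v in range(262,296,2)])
```

```text
0.2 top [ 0.5267 -0.1541  0.2   ] [ 0.5196 -0.3205  0.2   ] [ 0.5231 -0.2373  0.2   ] 0.167
0.2 scene [ 0.5185 -0.3186  0.2   ] [ 0.5279 -0.1531  0.2   ] [ 0.5232 -0.2358  0.2   ] 0.166
0.205 top [ 0.5257 -0.1538  0.205 ] [ 0.5187 -0.3193  0.205 ] [ 0.5222 -0.2366  0.205 ] 0.166
0.205 scene [ 0.5224 -0.3198  0.205 ] [ 0.5317 -0.1554  0.205 ] [ 0.527  -0.2376  0.205 ] 0.165
0.21 top [ 0.5248 -0.1536  0.21  ] [ 0.5178 -0.3181  0.21  ] [ 0.5213 -0.2358  0.21  ] 0.165
0.21 scene [ 0.5263 -0.3209  0.21  ] [ 0.5355 -0.1577  0.21  ] [ 0.5309 -0.2393  0.21  ] 0.163
top 302 181 [ 0.5238 -0.1537  0.2104]
top 378 182 [ 0.5184 -0.3187  0.2092]
top 342 179 [ 0.5222 -0.2373  0.2329]
top 360 154 [ 0.566  -0.27    0.2703]
top 349 168 [ 0.5469 -0.254   0.2269]
top 325 182 [ 0.5225 -0.2048  0.2001]
top 335 210 [ 0.4729 -0.2399  0.0847]
scene 202 257 [ 0.5233 -0.321   0.2066]
scene 276 227 [ 0.5348 -0.1571  0.2078]
scene 239 233 [ 0.5275 -0.2389  0.232 ]
scene 231 241 [ 0.5658 -0.2738  0.2685]
scene 220 258 [ 0.5377 -0.2899  0.1976]
scene 250 288 [ 0.5613 -0.2412  0.0832]
scene 262 290 [ 0.5799 -0.2218
[... 2939 characters left out ...]
 np.float64(0.1117)), (276, np.float64(0.5568), np.float64(-0.2319), np.float64(0.1156)), (278, np.float64(0.558), np.float64(-0.2329), np.float64(0.1104)), (280, np.float64(0.5603), np.float64(-0.2344), np.float64(0.1069)), (282, np.float64(0.5504), np.float64(-0.2299), np.float64(0.0839)), (284, np.float64(0.5543), np.float64(-0.2322), np.float64(0.0827)), (286, np.float64(0.5591), np.float64(-0.2349), np.float64(0.0831)), (288, np.float64(0.5628), np.float64(-0.2371), np.float64(0.0818)), (290, np.float64(0.5688), np.float64(-0.2404), np.float64(0.0843)), (292, np.float64(0.5725), np.float64(-0.2426), np.float64(0.0831)), (294, np.float64(0.5789), np.float64(-0.2461), np.float64(0.0864))]
```

Emit:
play_rows(
  steps=[
    {"claw": 85,"dp": [0.0268,-0.0071,-0.0125],"angular": [0,0,0]},
    {"claw": 85,"dp": [0.0268,-0.0071,-0.0125],"angular": [0,0,0]},
    {"claw": 85,"dp": [0.0268,-0.0071,-0.0125],"angular": [0,0,0]},
    {"claw": 85,"dp": [0.0268,-0.0071,-0.0125],"angular": [0,0,0]},
    {"claw": 85,"dp": [0.0268,-0.0071,-0.0125],"angular": [0,0,0]},
    {"claw": 85,"dp": [0.0268,-0.0071,-0.0125],"angular": [0,0,0]},
    {"claw": 85,"dp": [0.0268,-0.0071,-0.0125],"angular": [0,0,0]},
    {"claw": 85,"dp": [0.0268,-0.0071,-0.0125],"angular": [0,0,0]},
  ],
  force=30,
)

```text
clock: 0.77
tcp_pos: [0.3892, -0.4034, 0.3055]
orientation: [-0.0, 0.983, 0.185, -0.0]
wrist_force: [0.5, -1.0, -0.3]
finger_gap: 0.0566
```

Emit:
play_rows(
  steps=[
    {"claw": 85,"dp": [0.0306,-0.0081,0],"angular": [0,0,0]},
    {"claw": 85,"dp": [0.0306,-0.0081,0],"angular": [0,0,0]},
    {"claw": 85,"dp": [0.0306,-0.0081,0],"angular": [0,0,0]},
    {"claw": 85,"dp": [0.0306,-0.0081,0],"angular": [0,0,0]},
    {"claw": 85,"dp": [0.0306,-0.0081,0],"angular": [0,0,0]},
    {"claw": 85,"dp": [0.0306,-0.0081,0],"angular": [0,0,0]},
    {"claw": 85,"dp": [0.0306,-0.0081,0],"angular": [0,0,0]},
    {"claw": 85,"dp": [0,0,0],"angular": [0,0,0]},
  ],
)

```text
clock: 1.43
tcp_pos: [0.5707, -0.2699, 0.3038]
orientation: [-0.001, 0.982, 0.188, 0.0]
wrist_force: [-1.0, -0.3, -1.6]
finger_gap: 0.0568
```

Emit:
play_rows(
  steps=[
    {"claw": 85,"dp": [-0.002,0.001,0.01],"angular": [0,0,0]},
    {"claw": 85,"dp": [-0.002,0.001,0.01],"angular": [0,0,0]},
    {"claw": 85,"dp": [0,0,0.01],"angular": [0,0,0]},
    {"claw": 85,"dp": [0,0,0.01],"angular": [0,0,0]},
    {"claw": 85,"dp": [0,0,0.01],"angular": [0,0,0]},
    {"claw": 85,"dp": [0,0,0.009],"angular": [0,0,0]},
    {"claw": 85,"dp": [0,0,0],"angular": [0,0,0]},
    {"claw": 85,"dp": [0,0,0],"angular": [0,0,0]},
  ],
)

```text
clock: 2.1
tcp_pos: [0.5637, -0.2769, 0.2456]
orientation: [-0.001, 0.983, 0.185, -0.001]
wrist_force: [0.7, -0.3, 0.7]
finger_gap: 0.057
```

Emit:
play_rows(
  steps=[
    {"claw": 150,"dp": [0,0,0],"angular": [0,0,0]},
    {"claw": 180,"dp": [0,0,0],"angular": [0,0,0]},
    {"claw": 210,"dp": [0,0,0],"angular": [0,0,0]},
    {"claw": 230,"dp": [0,0,0],"angular": [0,0,0]},
    {"claw": 255,"dp": [0,0,0],"angular": [0,0,0]},
    {"claw": 255,"dp": [0,0,0],"angular": [0,0,0]},
    {"claw": 255,"dp": [0,0,0],"angular": [0,0,0]},
    {"claw": 255,"dp": [0,0,0],"angular": [0,0,0]},
  ],
  force=30,
)

```text
clock: 2.77
tcp_pos: [0.5643, -0.277, 0.2463]
orientation: [0.0, 0.983, 0.185, 0.0]
wrist_force: [0.2, -0.7, 0.4]
finger_gap: 0.0001
```

Run:
```python
from h import *
a,_=grab('scene','s1');b,_=grab('top','t1')
A=cv2.resize(a[170:340,150:320],(400,400));B=cv2.resize(b[120:240,290:410],(400,400))
cv2.imwrite('pics/c1.png',np.hstack([A,B])[:,:,::-1]);print(env.get_state())
```

```text
{'clock': 2.8667, 'joint_pos': array([-5.83995052e-01,  4.17539596e-01,  2.96680532e-01,  1.44990778e+00,
       -8.07733818e-05,  2.18475237e+00]), 'qvel': array([0.00076386, 0.00146602, 0.00033832, 0.00055319, 0.00045176,
       0.00150198]), 'tau': array([ 1.72703745e-03, -5.40687311e+01,  3.01533473e+01,  1.57915765e-03,
       -1.48692452e-04, -2.75122943e-05]), 'tcp_pos': array([ 0.56424988, -0.27704798,  0.24627841]), 'orientation': array([ 3.92475955e-05,  9.82673570e-01,  1.85344688e-01, -1.75491420e-05]), 'wrist_force': array([-0.11534335,  0.14939686, -0.48046512]), 'ft_torque': array([0.06062095, 0.07173831, 0.01737187]), 'finger_gap': -1.443862053803098e-05}
```

View pics/c1.png

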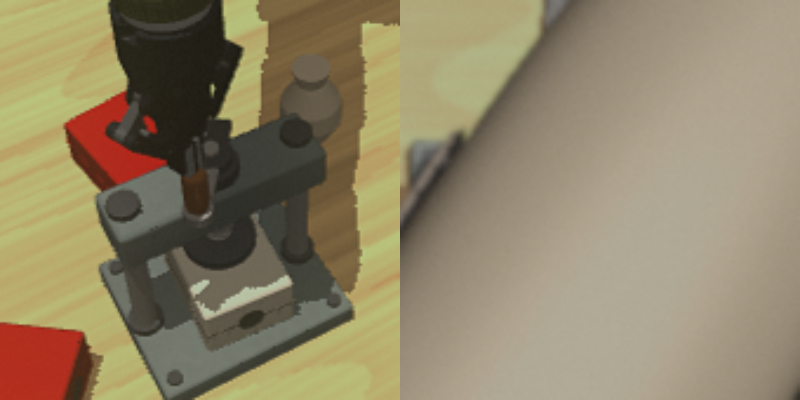

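The fingers shut without the knob: in the crop it stands in front of them at about (197,195). I'll measure where it is now.

Run:
```python
from h import *
for f in('s0','s1'):
  a=cv2.imread(f'pics/{f}.png');d=np.load(f'pics/{f}.npy')
  h=cv2.cvtColor(a,cv2.COLOR_BGR2HSV); m=cv2.inRange(h,(3,90,20),(16,255,200)); m[:235]=0;m[268:]=0;m[:,:222]=0;m[:,248:]=0
  v,u=np.nonzero(m); p=np.array([pt('scene',x,y,d[y,x]) for x,y in zip(u,v)])
  print(f,len(u),u.min(),u.max(),v.min(),v.max(),np.median(p,0).round(4))
  t=p[p[:,2]>.266];print(len(t),t.mean(0).round(4),p[:,2].max().round(3),p[:,2].min().round(3))
# fingers
d=np.load('pics/s1.npy')
for v in range(224,266,3): print(v,[tuple(pt('scene',u,v,d[v,u]).round(3)) for u in(230,234,238)])
```

```text
s0 220 222 238 235 260 [ 0.5774 -0.2769  0.257 ]
66 [ 0.5727 -0.2759  0.2686] 0.271 0.051
s1 181 225 238 241 260 [ 0.5792 -0.2783  0.2554]
47 [ 0.5763 -0.2763  0.2697] 0.287 0.224
224 [(np.float64(0.585), np.float64(-0.28), np.float64(0.337)), (np.float64(0.574), np.float64(-0.268), np.float64(0.32)), (np.float64(0.501), np.float64(-0.227), np.float64(0.227))]
227 [(np.float64(0.58), np.float64(-0.278), np.float64(0.324)), (np.float64(0.576), np.float64(-0.269), np.float64(0.314)), (np.float64(0.506), np.float64(-0.23), np.float64(0.224))]
230 [(np.float64(0.58), np.float64(-0.279), np.float64(0.316)), (np.float64(0.575), np.float64(-0.269), np.float64(0.305)), (np.float64(0.52), np.float64(-0.237), np.float64(0.232))]
233 [(np.float64(0.578), np.float64(-0.279), np.float64(0.306)), (np.float64(0.576), np.float64(-0.271), np.float64(0.299)), (np.float64(0.527), np.float64(-0.241), np.float64(0.232))]
236 [(np.float64(0.577), np.float64(-0.279), np.float64(0.298)), (np.float64(0.574), np.float64(-0.27), np.float64(0.289)), (np.float64(0.53), np.float64(-0.243), np.float64(0.228))]
239
[... 948 characters left out ...]
at64(-0.283), np.float64(0.247)), (np.float64(0.581), np.float64(-0.277), np.float64(0.248)), (np.float64(0.58), np.float64(-0.269), np.float64(0.242))]
257 [(np.float64(0.577), np.float64(-0.284), np.float64(0.24)), (np.float64(0.582), np.float64(-0.279), np.float64(0.242)), (np.float64(0.58), np.float64(-0.27), np.float64(0.233))]
260 [(np.float64(0.572), np.float64(-0.283), np.float64(0.224)), (np.float64(0.58), np.float64(-0.278), np.float64(0.23)), (np.float64(0.579), np.float64(-0.27), np.float64(0.223))]
263 [(np.float64(0.576), np.float64(-0.286), np.float64(0.222)), (np.float64(0.583), np.float64(-0.28), np.float64(0.225)), (np.float64(0.585), np.float64(-0.273), np.float64(0.223))]
```

Run:
```python
import cv2,numpy as np
A=[cv2.resize(cv2.imread(f'pics/{f}.png')[215:275,205:265],(400,400),interpolation=cv2.INTER_NEAREST) for f in('s0','s1')]
cv2.imwrite('pics/c2.png',cv2.convertScaleAbs(np.hstack(A),alpha=1.8))
```

```text
(no output)
```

View pics/c2.png

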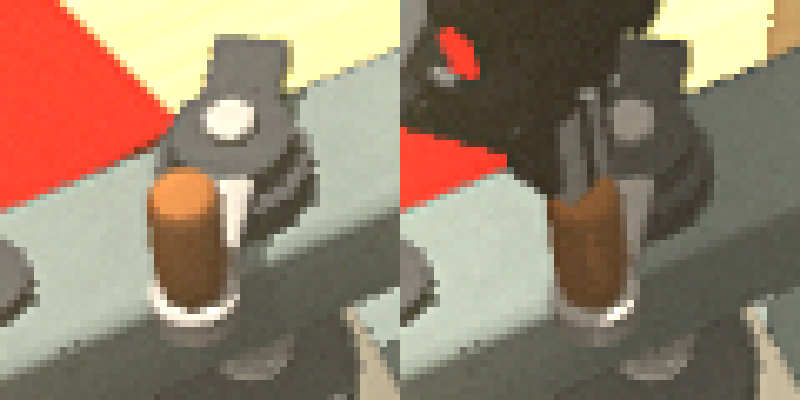

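Run:
```python
from h import *
def proj(n,p):
    c=env.calibration(n);T=np.array(c['world_from_camera']);q=np.linalg.inv(T)@np.append(p,1)
    return round(c['fx']*q[0]/q[2]+c['cx'],1),round(c['fy']*q[1]/q[2]+c['cy'],1)
print('knob top rays',ray('scene',232.4,244.2,.27).round(4),'tip proj',proj('scene',[.5642,-.277,.238]),'tcp',proj('scene',[.5642,-.277,.246]),proj('scene',[.575,-.273,.238]))
print('start tip',proj('scene',[.2093,-.535,.21]))
d=np.load('pics/s0.npy')
for u in range(5,76,7):
  L=[(v,pt('scene',u,v,d[v,u]).round(3)) for v in range(150,215) if d[v,u]>0]
  L=[x for x in L if x[1][2]>.1]
  print(u,L[-1] if L else None)
d=np.load('pics/s1.npy')
for v in range(236,254,2): print(v,[pt('scene',u,v,d[v,u]).round(3).tolist() for u in(220,224,226,228,230,232)])
```

```text
knob top rays [ 0.5751 -0.2757  0.27  ] tip proj (np.float64(230.4), np.float64(251.4)) tcp (np.float64(230.0), np.float64(248.8)) (np.float64(234.9), np.float64(254.3))
start tip (np.float64(50.5), np.float64(201.0))
5 (195, array([ 0.248, -0.599,  0.294]))
12 (194, array([ 0.239, -0.589,  0.284]))
19 (202, array([ 0.233, -0.586,  0.255]))
26 (205, array([ 0.237, -0.578,  0.245]))
33 (174, array([ 0.223, -0.54 ,  0.301]))
40 (169, array([ 0.217, -0.524,  0.303]))
47 (164, array([-0.077, -0.518,  0.101]))
54 (166, array([ 0.19 , -0.499,  0.28 ]))
61 (179, array([ 0.194, -0.497,  0.245]))
68 (160, array([ 0.198, -0.468,  0.288]))
75 None
236 [[0.588, -0.302, 0.322], [0.573, -0.289, 0.299], [0.577, -0.287, 0.302], [0.574, -0.282, 0.296], [0.577, -0.279, 0.298], [0.578, -0.276, 0.296]]
238 [[0.379, -0.224, 0.058], [0.573, -0.29, 0.295], [0.578, -0.287, 0.297], [0.575, -0.283, 0.291], [0.578, -0.28, 0.293], [0.578, -0.276, 0.291]]
240 [[0.497, -0.269, 0.198], [0.57, -0.289, 0.285], [0.576, -0.287, 0.29], [0.576, -0.283, 0.287], [0.577, -0.28, 0.287], [0.578, -0.277, 0.285]]
242 [[0.502, 
[... 166 characters left out ...]
12, -0.267, 0.2], [0.513, -0.263, 0.199], [0.577, -0.285, 0.279], [0.576, -0.281, 0.274], [0.578, -0.278, 0.275]]
246 [[0.511, -0.276, 0.199], [0.514, -0.269, 0.197], [0.517, -0.266, 0.198], [0.572, -0.283, 0.267], [0.575, -0.281, 0.269], [0.578, -0.278, 0.27]]
248 [[0.515, -0.278, 0.198], [0.52, -0.272, 0.199], [0.522, -0.268, 0.199], [0.575, -0.285, 0.265], [0.577, -0.282, 0.265], [0.582, -0.28, 0.269]]
250 [[0.52, -0.281, 0.199], [0.525, -0.274, 0.199], [0.528, -0.271, 0.201], [0.573, -0.285, 0.257], [0.578, -0.283, 0.261], [0.581, -0.28, 0.263]]
252 [[0.525, -0.283, 0.198], [0.53, -0.277, 0.199], [0.533, -0.274, 0.201], [0.572, -0.285, 0.25], [0.579, -0.284, 0.256], [0.58, -0.28, 0.255]]
```

The fingertips in the images sit about 35 mm higher relative to the reported TCP than the text says. The start picture shows the same offset: open tips at z≈0.245 with the TCP at 0.2045. So the fingers closed just above the knob and touched nothing. I'll open, shift about 8 mm forward, and go 40 mm lower.

Emit:
play_rows(
  steps=[
    {"claw": 85,"dp": [0,0,-0.005],"angular": [0,0,0]},
    {"claw": 85,"dp": [0.004,0,0],"angular": [0,0,0]},
    {"claw": 85,"dp": [0.0045,0,0],"angular": [0,0,0]},
    {"claw": 85,"dp": [0,0,0],"angular": [0,0,0]},
    {"claw": 85,"dp": [0,0,0],"angular": [0,0,0]},
    {"claw": 85,"dp": [0,0,0.005],"angular": [0,0,0]},
    {"claw": 85,"dp": [0,0,0.005],"angular": [0,0,0]},
    {"claw": 85,"dp": [0,0,0.005],"angular": [0,0,0]},
  ],
)

```text
clock: 3.53
tcp_pos: [0.572, -0.2739, 0.2355]
orientation: [-0.0, 0.983, 0.185, -0.0]
wrist_force: [-1.0, -0.3, 0.3]
finger_gap: 0.057
```

Emit:
play_rows(
  steps=[
    {"claw": 85,"dp": [0,0,0.006],"angular": [0,0,0]},
    {"claw": 85,"dp": [0,0,0.006],"angular": [0,0,0]},
    {"claw": 85,"dp": [0,0,0.006],"angular": [0,0,0]},
    {"claw": 85,"dp": [0,0,0.006],"angular": [0,0,0]},
    {"claw": 85,"dp": [0,0,0.005],"angular": [0,0,0]},
    {"claw": 85,"dp": [0,0,0],"angular": [0,0,0]},
    {"claw": 85,"dp": [0,0,0],"angular": [0,0,0]},
    {"claw": 85,"dp": [0,0,0],"angular": [0,0,0]},
  ],
)

```text
clock: 4.2
tcp_pos: [0.5723, -0.274, 0.2076]
orientation: [0.0, 0.983, 0.185, 0.0]
wrist_force: [0.3, 0.6, 0.8]
finger_gap: 0.0569
```

Run:
```python
from h import *
a,_=grab('scene','s2')
cv2.imwrite('pics/c3.png',cv2.convertScaleAbs(cv2.resize(a[200:290,180:270],(540,540),interpolation=cv2.INTER_NEAREST)[:,:,::-1],alpha=1.8))
```

```text
(no output)
```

View pics/c3.png

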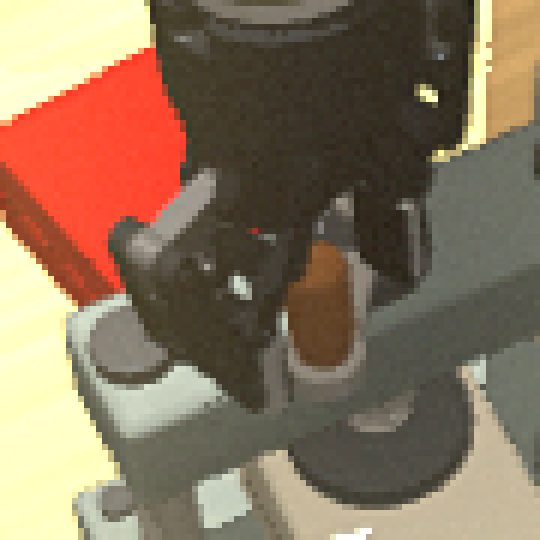

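The knob at (322,305) in the crop now stands between the open fingers. I'll close on it.

Emit:
play_rows(
  steps=[
    {"claw": 140,"dp": [0,0,0],"angular": [0,0,0]},
    {"claw": 170,"dp": [0,0,0],"angular": [0,0,0]},
    {"claw": 200,"dp": [0,0,0],"angular": [0,0,0]},
    {"claw": 220,"dp": [0,0,0],"angular": [0,0,0]},
    {"claw": 220,"dp": [0,0,0],"angular": [0,0,0]},
    {"claw": 220,"dp": [0,0,0],"angular": [0,0,0]},
    {"claw": 220,"dp": [0,0,0],"angular": [0,0,0]},
    {"claw": 220,"dp": [0,0,0],"angular": [0,0,0]},
  ],
  force=30,
)

```text
clock: 4.92
tcp_pos: [0.5719, -0.2737, 0.2077]
orientation: [-0.0, 0.983, 0.185, -0.0]
wrist_force: [-4.1, 3.7, 5.9]
finger_gap: 0.0209
```

```bash
cat >> h.py <<'E'
def pad(f):
    """pad-top height above mould top (scene depth)"""
    im,d=grab('scene',f);c=env.calibration('scene');T=np.array(c['world_from_camera'])
    v,u=np.mgrid[:420,:560];P=np.stack([(u-c['cx'])/c['fx']*d,(v-c['cy'])/c['fy']*d,d],-1)@T[:3,:3].T+T[:3,3]
    r=np.hypot(P[...,0]-.528,P[...,1]+.239);z=P[...,2]
    top=z[(r<.033)&(r>.017)&(z>.088)&(z<.118)]
    mo=z[(r>.041)&(r<.05)&(abs(z-.084)<.006)]
    h,e=np.histogram(top,bins=np.arange(.086,.12,.001));k=e[h.argmax()]+.0005
    top=top[abs(top-k)<.003]
    return len(top),top.mean().round(5),len(mo),mo.mean().round(5),(top.mean()-mo.mean()).round(5)
def circ(c=(.5255,-.238),r=.06,step=.16,n=8,first=None):
    p=env.get_state()['tcp_pos'];a0=np.arctan2(p[1]-c[1],p[0]-c[0])
    X=np.array([.931,.364]);Y=np.array([.364,-.931]);R=np.hypot(p[0]-c[0],p[1]-c[1])
    print('pos',p.round(4),'ang',a0.round(3),'R',R.round(4)); q=p[:2]
    for i in range(n):
        a=a0-step*(i+1);w=np.array(c)+R*np.array([np.cos(a),np.sin(a)]);dd=w-q;q=w
        print([round(float(dd@X),4),round(float(dd@Y),4)],end=' ')
    print()
E
python3 - <<'E'
from h import *
for f in('s2',):
    pass
print(pad('s3'));s=env.get_state();print(s['finger_gap'],s['wrist_force'],s['clock']);circ()
E
```

```text
(240, np.float64(0.1098), 228, np.float64(0.08317), np.float64(0.02663))
0.02059714945625756 [-3.70434324  2.57711625  5.30786401] 4.9667
pos [ 0.5719 -0.2737  0.2077] ang -0.656 R 0.0586
[-0.0084, 0.0042] [-0.0089, 0.0028] [-0.0093, 0.0013] [-0.0094, -0.0002] [-0.0092, -0.0017] [-0.0088, -0.0031] [-0.0082, -0.0045] [-0.0074, -0.0057]
```

Emit:
play_rows(
  steps=[
    {"claw": 220,"dp": [-0.0085,0.0042,0],"angular": [0,0,0]},
    {"claw": 220,"dp": [-0.009,0.0028,0],"angular": [0,0,0]},
    {"claw": 220,"dp": [-0.0095,0.0013,0],"angular": [0,0,0]},
    {"claw": 220,"dp": [-0.0095,-0.0002,0],"angular": [0,0,0]},
    {"claw": 220,"dp": [-0.0093,-0.0017,0],"angular": [0,0,0]},
    {"claw": 220,"dp": [0,0,0],"angular": [0,0,0]},
    {"claw": 220,"dp": [0,0,0],"angular": [0,0,0]},
    {"claw": 220,"dp": [0,0,0],"angular": [0,0,0]},
  ],
  force=30,
)

```text
clock: 5.63
tcp_pos: [0.5313, -0.2956, 0.2077]
orientation: [-0.001, 0.983, 0.185, -0.0]
wrist_force: [-3.4, 4.6, 6.5]
finger_gap: 0.0208
```

Run:
```python
from h import *
print(pad('s4'));s=env.get_state();print(s['finger_gap'],s['wrist_force'],s['clock']);circ()
```

```text
(261, np.float64(0.10516), 239, np.float64(0.08292), np.float64(0.02225))
0.021300380580291385 [-3.15041499  5.94123281  6.60499471] 5.6833
pos [ 0.5314 -0.2956  0.2077] ang -1.47 R 0.0579
[-0.0087, -0.0032] [-0.0081, -0.0045] [-0.0072, -0.0058] [-0.0062, -0.0068] [-0.0051, -0.0077] [-0.0038, -0.0085] [-0.0024, -0.0089] [-0.0009, -0.0092]
```

Emit:
play_rows(
  steps=[
    {"claw": 220,"dp": [-0.009,-0.0032,0],"angular": [0,0,0]},
    {"claw": 220,"dp": [-0.0083,-0.0046,0],"angular": [0,0,0]},
    {"claw": 220,"dp": [-0.0074,-0.0059,0],"angular": [0,0,0]},
    {"claw": 220,"dp": [-0.0064,-0.007,0],"angular": [0,0,0]},
    {"claw": 220,"dp": [-0.0052,-0.0079,0],"angular": [0,0,0]},
    {"claw": 220,"dp": [0,0,0],"angular": [0,0,0]},
    {"claw": 220,"dp": [0,0,0],"angular": [0,0,0]},
    {"claw": 220,"dp": [0,0,0],"angular": [0,0,0]},
  ],
)

```text
clock: 6.35
tcp_pos: [0.488, -0.283, 0.2077]
orientation: [-0.0, 0.983, 0.185, 0.0]
wrist_force: [-1.1, 4.0, 5.5]
finger_gap: 0.0205
```

Run:
```python
from h import *
from scipy.optimize import least_squares
print(pad('s5'));s=env.get_state();print(s['finger_gap'],s['wrist_force'],s['clock'])
Q=np.array([[.5719,-.2737],[.5314,-.2956],s['tcp_pos'][:2]])
r=least_squares(lambda c:np.hypot(*(Q-c).T)-.06,[.525,-.237]);print(r.x,r.fun);c=r.x
print(np.arctan2(*(Q-c).T[::-1]))
circ(c,step=.1)
im=cv2.imread('pics/s5.png')[225:315,190:310];cv2.imwrite('pics/c4.png',cv2.convertScaleAbs(cv2.resize(im,None,fx=6,fy=6,interpolation=cv2.INTER_CUBIC),alpha=1.8))
```

```text
(277, np.float64(0.10043), 238, np.float64(0.0831), np.float64(0.01733))
0.020732811888292645 [-1.18696932  4.35268455  6.19708475] 6.4
[ 0.5252608  -0.23593335] [ 1.27864939e-05 -1.83479276e-05  1.30029862e-05]
[-0.68066505 -1.4682655  -2.23926157]
pos [ 0.4881 -0.283   0.2077] ang -2.239 R 0.06
[-0.0028, -0.0053] [-0.0022, -0.0056] [-0.0017, -0.0058] [-0.0011, -0.0059] [-0.0005, -0.006] [0.0001, -0.006] [0.0007, -0.006] [0.0013, -0.0059]
```

View pics/c4.png

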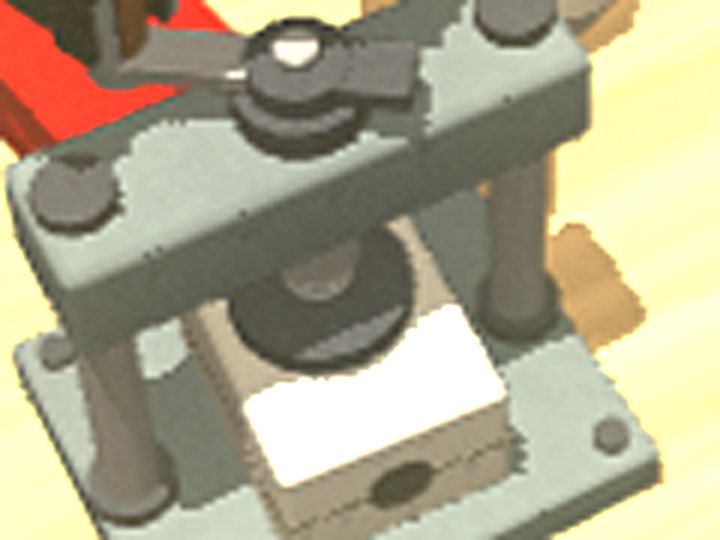

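The crank follows a 60 mm circle about (0.5253,-0.2359) with a residual of about 0.01 mm, and the pad keeps dropping by about the expected amount per rad (26.6 → 22.3 → 17.3 mm above the mould top). From here I go in small steps, measuring after each to find the contact.

Emit:
play_rows(
  steps=[
    {"claw": 220,"dp": [-0.0028,-0.0053,0],"angular": [0,0,0]},
    {"claw": 220,"dp": [-0.0022,-0.0056,0],"angular": [0,0,0]},
    {"claw": 220,"dp": [-0.0017,-0.0058,0],"angular": [0,0,0]},
    {"claw": 220,"dp": [-0.0011,-0.0059,0],"angular": [0,0,0]},
    {"claw": 220,"dp": [0,0,0],"angular": [0,0,0]},
    {"claw": 220,"dp": [0,0,0],"angular": [0,0,0]},
    {"claw": 220,"dp": [0,0,0],"angular": [0,0,0]},
    {"claw": 220,"dp": [0,0,0],"angular": [0,0,0]},
  ],
)

```text
clock: 7.07
tcp_pos: [0.4721, -0.264, 0.2077]
orientation: [-0.001, 0.983, 0.186, 0.0]
wrist_force: [2.6, 4.4, 7.3]
finger_gap: 0.021
```

```bash
cat > m.py <<'E'
from h import *
import sys
c=(.52526,-.23593)
for k in 'ab': print(pad(sys.argv[1]+k))
s=env.get_state();p=s['tcp_pos']-[*c,0];f=s['wrist_force'];a=np.arctan2(p[1],p[0]);a=a-2*np.pi if a>0 else a
print('turned',round(-.6807-a,3),'R',np.hypot(*p[:2]).round(4),'tangential resist',round(float(-f[0]*np.sin(a)+f[1]*np.cos(a)),2),f.round(1),s['finger_gap'].round(4),s['clock'])
circ(c,step=.1)
E
python3 m.py s6
```

```text
(284, np.float64(0.09763), 255, np.float64(0.08316), np.float64(0.01446))
(278, np.float64(0.0976), 239, np.float64(0.08317), np.float64(0.01443))Traceback (most recent call last):
  File "m.py", line 6, in <module>
    print('turned',round(-.6807-a,3),'R',np.hypot(*p[:2]).round(4),'tangential resist',round(float(-f[0]*np.sin(a)+f[1]*np.cos(a)),2),f.round(1),s['finger_gap'].round(4),s['clock'])
                                                                                                                                                 ^^^^^^^^^^^^^^^^^^^^^
AttributeError: 'float' object has no attribute 'round'
```

Emit:
play_rows(
  steps=[
    {"claw": 220,"dp": [-0.0005,-0.006,0],"angular": [0,0,0]},
    {"claw": 220,"dp": [0.0001,-0.006,0],"angular": [0,0,0]},
    {"claw": 220,"dp": [0,0,0],"angular": [0,0,0]},
    {"claw": 220,"dp": [0,0,0],"angular": [0,0,0]},
    {"claw": 220,"dp": [0,0,0],"angular": [0,0,0]},
    {"claw": 220,"dp": [0,0,0],"angular": [0,0,0]},
    {"claw": 220,"dp": [0,0,0],"angular": [0,0,0]},
    {"claw": 220,"dp": [0,0,0],"angular": [0,0,0]},
  ],
)

```text
clock: 7.83
tcp_pos: [0.4677, -0.2532, 0.2077]
orientation: [-0.0, 0.983, 0.186, 0.001]
wrist_force: [4.1, 3.4, 7.3]
finger_gap: 0.0209
```

```bash
sed -i "s/,s\['finger_gap'\].round(4)//" m.py; python3 m.py s7
```

```text
(262, np.float64(0.09679), 244, np.float64(0.0831), np.float64(0.01369))
(282, np.float64(0.09641), 235, np.float64(0.08304), np.float64(0.01337))
turned 2.169 R 0.0601 tangential resist -1.86 [3.9 3.1 7. ] 7.9333
pos [ 0.4677 -0.2532  0.2077] ang -2.85 R 0.0601
[0.0008, -0.006] [0.0014, -0.0058] [0.002, -0.0057] [0.0025, -0.0055] [0.003, -0.0052] [0.0035, -0.0048] [0.004, -0.0045] [0.0044, -0.004]
```

Emit:
play_rows(
  steps=[
    {"claw": 220,"dp": [0.0008,-0.006,0],"angular": [0,0,0]},
    {"claw": 220,"dp": [0.0014,-0.0058,0],"angular": [0,0,0]},
    {"claw": 220,"dp": [0,0,0],"angular": [0,0,0]},
    {"claw": 220,"dp": [0,0,0],"angular": [0,0,0]},
    {"claw": 220,"dp": [0,0,0],"angular": [0,0,0]},
    {"claw": 220,"dp": [0,0,0],"angular": [0,0,0]},
    {"claw": 220,"dp": [0,0,0],"angular": [0,0,0]},
    {"claw": 220,"dp": [0,0,0],"angular": [0,0,0]},
  ],
)

```text
clock: 8.6
tcp_pos: [0.4654, -0.2418, 0.2077]
orientation: [-0.0, 0.983, 0.186, 0.0]
wrist_force: [4.4, 2.8, 6.3]
finger_gap: 0.0208
```

```bash
python3 m.py s8
```

```text
(285, np.float64(0.09503), 246, np.float64(0.08294), np.float64(0.0121))
(285, np.float64(0.09494), 243, np.float64(0.08293), np.float64(0.01202))
turned 2.363 R 0.0601 tangential resist -2.63 [4.1 3.  6.4] 8.7
pos [ 0.4654 -0.2418  0.2077] ang -3.044 R 0.0601
[0.0019, -0.0057] [0.0025, -0.0055] [0.003, -0.0052] [0.0035, -0.0049] [0.004, -0.0045] [0.0044, -0.0041] [0.0048, -0.0036] [0.0051, -0.0031]
```

Emit:
play_rows(
  steps=[
    {"claw": 220,"dp": [0.002,-0.0057,0],"angular": [0,0,0]},
    {"claw": 220,"dp": [0.0025,-0.0055,0],"angular": [0,0,0]},
    {"claw": 220,"dp": [0,0,0],"angular": [0,0,0]},
    {"claw": 220,"dp": [0,0,0],"angular": [0,0,0]},
    {"claw": 220,"dp": [0,0,0],"angular": [0,0,0]},
    {"claw": 220,"dp": [0,0,0],"angular": [0,0,0]},
    {"claw": 220,"dp": [0,0,0],"angular": [0,0,0]},
    {"claw": 220,"dp": [0,0,0],"angular": [0,0,0]},
  ],
)

```text
clock: 9.37
tcp_pos: [0.4654, -0.2303, 0.2077]
orientation: [0.0, 0.983, 0.185, 0.0]
wrist_force: [3.0, 0.2, 7.3]
finger_gap: 0.0204
```

```bash
python3 m.py s9
```

```text
(284, np.float64(0.09535), 243, np.float64(0.08302), np.float64(0.01233))
(287, np.float64(0.09534), 247, np.float64(0.08307), np.float64(0.01227))
turned 2.555 R 0.0601 tangential resist -1.31 [2.9 1.  6.8] 9.4667
pos [ 0.4654 -0.2303  0.2077] ang 3.047 R 0.0601
[0.003, -0.0052] [0.0035, -0.0049] [0.0039, -0.0045] [0.0044, -0.0041] [0.0048, -0.0037] [0.0051, -0.0032] [0.0054, -0.0026] [0.0056, -0.0021]
```

The pad stopped dropping between about 2.36 and 2.55 rad of turn. I continue, measuring the plateau on the way.

Emit:
play_rows(
  steps=[
    {"claw": 220,"dp": [0.003,-0.0052,0],"angular": [0,0,0]},
    {"claw": 220,"dp": [0.0035,-0.0049,0],"angular": [0,0,0]},
    {"claw": 220,"dp": [0.0039,-0.0045,0],"angular": [0,0,0]},
    {"claw": 220,"dp": [0.0044,-0.0041,0],"angular": [0,0,0]},
    {"claw": 220,"dp": [0,0,0],"angular": [0,0,0]},
    {"claw": 220,"dp": [0,0,0],"angular": [0,0,0]},
    {"claw": 220,"dp": [0,0,0],"angular": [0,0,0]},
    {"claw": 220,"dp": [0,0,0],"angular": [0,0,0]},
  ],
)

```text
clock: 10.13
tcp_pos: [0.4722, -0.2077, 0.2077]
orientation: [0.0, 0.983, 0.185, -0.0]
wrist_force: [3.0, -0.2, 8.1]
finger_gap: 0.021
```

```bash
python3 m.py s10
```

```text
(281, np.float64(0.09527), 240, np.float64(0.08302), np.float64(0.01225))
(278, np.float64(0.09527), 244, np.float64(0.08292), np.float64(0.01235))
turned 2.948 R 0.0601 tangential resist -0.53 [ 1.5 -0.2  7.3] 10.2333
pos [ 0.4722 -0.2078  0.2077] ang 2.654 R 0.0601
[0.0047, -0.0037] [0.0051, -0.0032] [0.0054, -0.0027] [0.0056, -0.0021] [0.0058, -0.0015] [0.0059, -0.001] [0.006, -0.0004] [0.006, 0.0002]
```

Emit:
play_rows(
  steps=[
    {"claw": 220,"dp": [0.0048,-0.0037,0],"angular": [0,0,0]},
    {"claw": 220,"dp": [0.0051,-0.0032,0],"angular": [0,0,0]},
    {"claw": 220,"dp": [0.0054,-0.0026,0],"angular": [0,0,0]},
    {"claw": 220,"dp": [0.0056,-0.0021,0],"angular": [0,0,0]},
    {"claw": 220,"dp": [0,0,0],"angular": [0,0,0]},
    {"claw": 220,"dp": [0,0,0],"angular": [0,0,0]},
    {"claw": 220,"dp": [0,0,0],"angular": [0,0,0]},
    {"claw": 220,"dp": [0,0,0],"angular": [0,0,0]},
  ],
)

```text
clock: 10.9
tcp_pos: [0.4871, -0.1895, 0.2077]
orientation: [0.001, 0.983, 0.185, -0.0]
wrist_force: [1.2, -0.1, 7.6]
finger_gap: 0.0212
```

```bash
python3 m.py s11
```

```text
(289, np.float64(0.09525), 244, np.float64(0.08302), np.float64(0.01223))
(278, np.float64(0.09488), 244, np.float64(0.08315), np.float64(0.01173))
turned 3.344 R 0.0601 tangential resist -0.55 [ 1.2 -0.5  6.3] 11.0
pos [ 0.4871 -0.1895  0.2077] ang 2.259 R 0.0601
[0.0058, -0.0016] [0.0059, -0.001] [0.006, -0.0004] [0.006, 0.0002] [0.006, 0.0008] [0.0058, 0.0014] [0.0057, 0.002] [0.0054, 0.0025]
```

Contact fits at about 2.35 rad of turn, from the 6.37 mm/rad line meeting the 12.2 mm plateau. The target is therefore about 3.92 rad, which leaves about 0.576.

Emit:
play_rows(
  steps=[
    {"claw": 220,"dp": [0.0058,-0.0016,0],"angular": [0,0,0]},
    {"claw": 220,"dp": [0.0059,-0.001,0],"angular": [0,0,0]},
    {"claw": 220,"dp": [0.006,-0.0004,0],"angular": [0,0,0]},
    {"claw": 220,"dp": [0.006,0.0002,0],"angular": [0,0,0]},
    {"claw": 220,"dp": [0.006,0.0008,0],"angular": [0,0,0]},
    {"claw": 220,"dp": [0.0045,0.001,0],"angular": [0,0,0]},
    {"claw": 220,"dp": [0,0,0],"angular": [0,0,0]},
    {"claw": 220,"dp": [0,0,0],"angular": [0,0,0]},
  ],
)

```text
clock: 11.67
tcp_pos: [0.5182, -0.1763, 0.2077]
orientation: [0.001, 0.983, 0.185, -0.001]
wrist_force: [0.4, -0.8, 7.9]
finger_gap: 0.0212
```

```bash
python3 m.py s12
python3 - <<'E'
# second estimate of contact: pad's front lower edge row in the image (pad dark vs mould), per frame
from h import *
for f,t in(('s3',0),('s4',.788),('s5',1.559),('s6b',1.955),('s7b',2.169),('s8b',2.363),('s9b',2.555),('s10b',2.948),('s11b',3.344),('s12b',0)):
    d=np.load(f'pics/{f}.npy');c=env.calibration('scene');T=np.array(c['world_from_camera'])
    v,u=np.mgrid[255:300,225:270];D=d[255:300,225:270]
    P=np.stack([(u-c['cx'])/c['fx']*D,(v-c['cy'])/c['fy']*D,D],-1)@T[:3,:3].T+T[:3,3]
    r=np.hypot(P[...,0]-.5295,P[...,1]+.2385);z=P[...,2]
    m=(r<.029)&(r>.019)&(z<.114)&(z>.09)
    print(f,t,m.sum(),np.median(z[m]).round(5),'+6.37t',round(np.median(z[m])*1e3+6.37*t,2))
E
```

```text
(287, np.float64(0.09523), 237, np.float64(0.08313), np.float64(0.0121))
(286, np.float64(0.0954), 243, np.float64(0.08317), np.float64(0.01223))
turned 3.913 R 0.06 tangential resist -0.26 [ 0.5 -1.8  7.8] 11.7667
pos [ 0.5182 -0.1763  0.2076] ang 1.689 R 0.06
[0.0057, 0.0018] [0.0055, 0.0024] [0.0053, 0.0029] [0.0049, 0.0034] [0.0046, 0.0039] [0.0042, 0.0043] [0.0037, 0.0047] [0.0032, 0.0051] 
s3 0 169 0.11007 +6.37t 110.07
s4 0.788 178 0.10515 +6.37t 110.17
s5 1.559 178 0.10053 +6.37t 110.46
s6b 1.955 183 0.09784 +6.37t 110.29
s7b 2.169 183 0.09656 +6.37t 110.38
s8b 2.363 187 0.09512 +6.37t 110.17
s9b 2.555 187 0.09547 +6.37t 111.74
s10b 2.948 185 0.09522 +6.37t 114.0
s11b 3.344 184 0.09518 +6.37t 116.48
s12b 0 181 0.09547 +6.37t 95.47
```

A second estimate, using the median pad height, gives contact at 2.347 rad, so the target is 3.918. The crank stands at 3.913, so I release and lift clear.

Emit:
play_rows(
  steps=[
    {"claw": 190,"dp": [0,0,0],"angular": [0,0,0]},
    {"claw": 160,"dp": [0,0,0],"angular": [0,0,0]},
    {"claw": 120,"dp": [0,0,0],"angular": [0,0,0]},
    {"claw": 85,"dp": [0,0,0],"angular": [0,0,0]},
    {"claw": 85,"dp": [0,0,0],"angular": [0,0,0]},
    {"claw": 85,"dp": [0,0,0],"angular": [0,0,0]},
    {"claw": 85,"dp": [0,0,-0.005],"angular": [0,0,0]},
    {"claw": 85,"dp": [0,0,-0.01],"angular": [0,0,0]},
  ],
)

```text
clock: 12.43
tcp_pos: [0.5181, -0.1751, 0.2216]
orientation: [-0.001, 0.983, 0.185, -0.001]
wrist_force: [-0.1, -0.3, 0.6]
finger_gap: 0.0569
```

Emit:
play_rows(
  steps=[
    {"claw": 85,"dp": [0,0,-0.015],"angular": [0,0,0]},
    {"claw": 85,"dp": [0,0,-0.015],"angular": [0,0,0]},
    {"claw": 85,"dp": [0,0,-0.015],"angular": [0,0,0]},
    {"claw": 85,"dp": [0,0,-0.015],"angular": [0,0,0]},
    {"claw": 85,"dp": [0,0,-0.015],"angular": [0,0,0]},
    {"claw": 85,"dp": [0,0,-0.015],"angular": [0,0,0]},
    {"claw": 85,"dp": [0,0,0],"angular": [0,0,0]},
    {"claw": 85,"dp": [0,0,0],"angular": [0,0,0]},
  ],
)

```text
clock: 13.1
tcp_pos: [0.5196, -0.1758, 0.3136]
orientation: [0.001, 0.983, 0.185, 0.001]
wrist_force: [0.4, -0.3, -0.8]
finger_gap: 0.0569
```

Run:
```python
from h import *
print(pad('s13'));s=env.get_state();print(s['clock'],s['wrist_force'].round(2),s['tcp_pos'])
im=cv2.imread('pics/s13.png');B=cv2.imread('pics/s12b.png')
cv2.imwrite('pics/c5.png',cv2.convertScaleAbs(np.hstack([cv2.resize(x[190:320,190:320],(400,400),interpolation=cv2.INTER_CUBIC) for x in (B,im)]),alpha=1.6))
```

```text
(277, np.float64(0.09526), 245, np.float64(0.08307), np.float64(0.01219))
13.15 [-0.23 -0.35 -0.07] [ 0.51909334 -0.17555971  0.31245137]
```

View pics/c5.png

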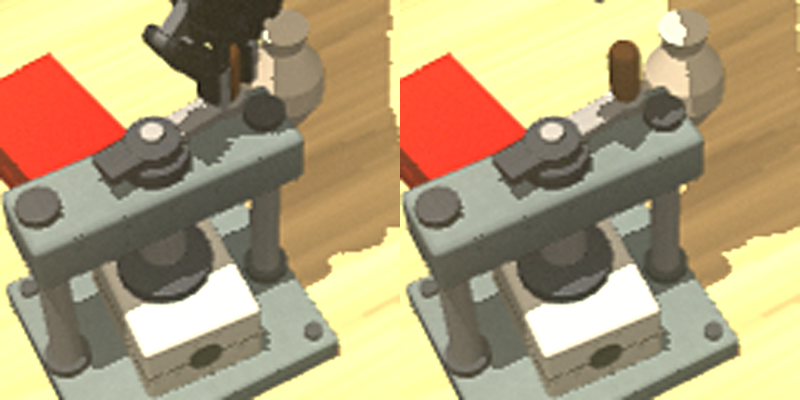

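The gripper is clear, the knob is free at (623,70) in the crop with the crank as I left it, and the pad rests on the mould. I'm handing in.

```bash
python3 -c "
from workcell import env
print(env.hand_in())"
```

```text
the job is handed in; nothing more can be done
None
```

I wound the crank of the press holding the off-white mould clockwise until the pad met the mould, added about a quarter turn, let go and handed the job in.

- **Turn:** I turned the crank 3.91 rad in all. The pad met the mould at about 2.35 rad by depth tracking, give or take roughly 0.05 rad. That leaves about 1.57 rad (a quarter turn) past contact.
- **Last checks:** After release the pad top still stood 12.2 mm above the mould top, the same as all through the contact stretch. The crank looked unmoved in the picture. The gripper was clear of the press with near-zero wrist force, and the clock read 13.2 s.
- **First grasp missed:** The fingertips sit about 35 mm farther back from the reported TCP than the text says. The fingers first closed just above the knob without any visible effect, and going 40 mm lower fixed it.
- **What disagreed:** The two cameras differed by 5 to 9 mm at the press, so I took the screw axis from the gripped knob's path. The wrist force was too small and biased to confirm contact, so contact rests on the depth measurements alone.

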